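# Zero the dial thickness gauge on its setting disc

### The arm

A 6-joint arm with a two-finger parallel gripper is mounted at the origin on a cart in front of the work surface, level with it; the furniture and walls round the work are solid. World frame = base frame: x ahead of the robot, y to its left, z up, the work surface at z = 0. Lengths are in m, angles in degrees, forces in N, time in s.
With the tool pointing down it reaches from about 0.375 to 0.9 m from the base axis. Payload 3.1 kg.
Tool frame: the origin (TCP) lies at the very end of the fingers, on their centre line; the grasp point (between the pads) lies 19 mm behind it; z points along the fingers, y is the line along which they close (so a half turn about z gives the same grasp; the last joint's range is limited). The gripper opens to 87 mm and grips with 3 to 60 N. Pads are 19 mm wide; open, the fingers measure 117 mm over their backs; the gripper's body (75 mm by 190 mm) begins 51 mm behind the grasp point.
Start: joints at [-75.888, 30.224, 82.088, -0, 67.689, -10.227], TCP at [0.258, -0.569, 0.223] pointing down, gripper open.
Joint ranges: [-176.69, 176.69], [-43.24, 126.21], [12.49, 139.97], [-82, 262], [0, 151.66], [-163.58, 163.58]. Speed limits (degrees/s): [159.86, 159.86, 180, 180, 180, 180].

### API

Orientations are given as a 3x3 rotation matrix whose columns are the frame's x, y, z axes.
In Python, from rig import * gives the robot as it stands.
- The arm moves only by the tool jog_arm, never from a script. Its arguments are lists of equal length, an entry for each row: "delta_pos": the shift along the world's x, y, z in cm, a list of three; "turn": the turn about the world's z in degrees; "grip": the closure, from 0 (fully open) to 1 (shut). In form: {"delta_pos": [[x, y, z], ...], "turn": [turn, ...], "grip": [grip, ...]}. A call has 1 to 12 rows; each row is the pose to reach, as a shift and turn from the pose commanded when the call began; what a row does not reach only later rows make up. A row lasts 1/8 s, in which the tool goes at most 62.5 mm and 10.7 degrees, less where a joint would pass 70% of its speed; a pose out of reach is approached as far as the arm can. A call with a gripper value outside its range is refused whole. The fingers move at their own pace and stop on an object; the grip force is fixed at half the most. Time passes only in rows, so rows that repeat a pose let the fingers close. It gives the time, the measured TCP pose, the force, the opening and the grip force at its end, in the units of the state.
- read_state(): the state, without advancing time (a new reading comes with each control period).
- capture(name): name is "side" or "top" or "wrist"; returns a dict with "color" (480x640x3 uint8, blue, green, red), "fovy" (degrees; the focal length in pixels is half the picture's height over the tangent of half this angle, whatever the lens; pixels are square), "cx", "cy" (the principal point, pixels), "camera_from_world" (4x4, takes a point from world to camera coordinates). Camera axes: x right, y up, looking along -z (the intrinsics and any distortion apply to the point x, -y, -z); pixel columns grow to the right and rows downward; lengths in m; the calibration is good to about 2 mm. A picture is of the moment at which its call begins. There is no depth.
- hand_in(): hands the job in; it is judged then, once.
The state is a dict: "time_s": time; "joint_positions": joint angles; "qvel": joint speeds; "tau": joint torques, N m; "position": TCP position; "tcp_rot": TCP orientation; "force": force on the tool from outside, world axes, zero at the start; "moment": the same for the moment, N m; "opening": opening from 0.0 (shut) to 1.0 (fully open); "grasp_force": force on a finger pad.
Only numpy, scipy, OpenCV 4.12 (cv2) and the standard library are available. Lean on these libraries where they do the work, as an engineer would, in place of code of your own. Each camera call takes 0.05 s, during which the arm holds its last target. There are 200 camera calls.

### The job

Set the dial thickness gauge to zero on the brass setting disc: swing the hinged dial arm up and back until it rests open, pluck the brass disc from its pocket in the blue tray and lay it flat in the middle of the round steel anvil, lower the arm gently all the way down so that the plunger rests on the disc, then turn the knurled bezel until the red zero mark on the dial face stands under the tip of the pointer. Leave the white pellets in their pockets and the jar, beaker and dropper bottle where they stand.

Things in the scene. Friction and masses are not known exactly. Their poses are not given: they have to be found in the camera images.
- gauge: Bench thickness gauge, fixed to the worktop: grey base plate 190 x 100 mm, top 15 mm above the worktop, with a round steel anvil and, behind it, a clevis with the hinge of the dial arm. Origin on the worktop under the anvil's axis; its +x points from the anvil to the hinge (away from the robot at yaw 0), z up.
- anvil (a point): Centre of the anvil's flat top, 32 mm across, 37 mm above the worktop. The base plate reaches 45 mm in front of it (-x of the gauge) and 50 mm to either side.
- hinge (a point): Centre of the hinge pin, 110 mm behind the anvil's axis and 49 mm above the worktop; the pin runs along the gauge's y.
- gauge_arm (a joint): Dial arm, rad: 0 = down, level, on its stop, dial face up over the anvil; 1.65 = fully open, dial and handle swung up and back over the hinge, on the other stop. It weighs 0.4 kg and falls shut by its own weight below about 1.25 rad; past that it falls open and stays. Lifting it by the handle takes about 2 N.
- handle (a point): Middle of the arm's handle: a black round bar, 12 mm thick, 50 mm long along the gauge's y, held at both ends by 7 mm steel rods running back to the arm (55 mm apart inside). Arm down: 72 mm in front of the anvil's axis (gauge -x), 87 mm above the worktop, 39 mm free behind it to the bezel, so fingers can straddle it along x. It moves on an arc of 186 mm about the hinge pin.
- plunger (a joint): Spring plunger below the dial, m: 0 = fully out (its tip then ends 8 mm above the anvil with the arm down), grows as it is pushed up into the dial; about 0.004 with the setting disc under it and the arm down; spring force under 1 N.
- pointer (a joint): Black pointer on the dial, rad, turned clockwise (seen on the face) by the plunger: 10 mm of plunger is one turn. It cannot be touched.
- bezel (a joint): Knurled steel bezel with the dial face, rad, grows anticlockwise seen on the face; it turns freely by hand with 0.04 N m of friction, stays where left, and carries the white face and zero mark with it. Outer diameter 54 mm, 10.5 mm high; beneath it the dial's case is 51 mm across for 11 mm, then comes the arm.
- dial_centre (a point): On the dial's axis at the top edge of the bezel; with the arm down it is straight over the anvil's centre, 101 mm above the worktop.
- zero_mark (a point): Middle of the red zero mark on the dial face, 18.5 mm from the dial's axis; turns with the bezel. The face has 40 graduations, each 9 degrees.
- pointer_tip (a point): Tip of the black pointer, 18.5 mm from the dial's axis.
- tray: Blue pocket tray fixed to the worktop, 106 x 158 mm (x, y) and 16 mm high on a grey foot 3 mm wider all round, six round pockets 20 mm wide and 5 mm deep in two rows (x = -25 and +25 mm) of three (y = -50, 0, +50 mm). Origin on the worktop under its centre.
- setting_disc: Brass setting disc, 18 mm diameter, 12 mm thick, 26 g, in one of the pockets (7 mm of it stands above the tray). Origin at the centre of its underside.
- pellet_0: White ceramic pellet, 18 mm diameter, 12 mm thick, in another pocket of the tray. Origin at the centre of its underside.
- pellet_1: White ceramic pellet, 18 mm diameter, 12 mm thick, in another pocket of the tray. Origin at the centre of its underside.
- pellet_2: White ceramic pellet, 18 mm diameter, 12 mm thick, in another pocket of the tray. Origin at the centre of its underside.
- pellet_3: White ceramic pellet, 18 mm diameter, 12 mm thick, in another pocket of the tray. Origin at the centre of its underside.
- jar_1: Small brown sample jar with white lid and blue band, 53 mm across, 62 mm high, standing right of and behind the gauge; bystander.
- beaker: Small clear beaker with a pour lip and some brown sample in it, 51 mm across, 51 mm high, standing left of the gauge in front; bystander.
- dropper: Amber dropper bottle, 33 mm across, 94 mm high, standing behind the tray; bystander.

How it is judged (in metres and radians):
On the way, in this order (a step that is already met when the one before it is completed fails the run):
1. the dial arm is swung up and back past the vertical (value of joint gauge_arm above 1.5 rad), for 0.2 s.
2. the brass disc lies flat in the middle of the anvil, released, with the arm still open (horizontal distance between setting_disc and anvil below 0.006 m and z of setting_disc in the frame of gauge between 0.0345 and 0.0395 m and angle between setting_disc's own z axis and vertical below 0.1 rad and contact force between the fingers and setting_disc below 0.05 N and value of joint gauge_arm above 1.3 rad), for 0.2 s.
3. the arm is all the way down and the plunger rests on the disc (value of joint gauge_arm below 0.03 rad and value of joint plunger above 0.0025 m and horizontal distance between setting_disc and anvil below 0.006 m and z of setting_disc in the frame of gauge between 0.0345 and 0.0395 m and angle between setting_disc's own z axis and vertical below 0.1 rad), for 0.2 s.
At the end, for the whole second after the job is handed in: Disc flat on the anvil, released, at rest, within 6 mm of its centre; arm fully down (0.03 rad), plunger on the disc; zero mark under the pointer tip within one graduation (3 mm); white pellets still in their pockets (6 mm); jar, beaker and dropper not moved 20 mm (all of step 3 and contact force between the fingers and setting_disc below 0.05 N and distance between pointer_tip and zero_mark below 0.003 m and linear speed of setting_disc below 0.01 m/s and distance of each of pellet_0, pellet_1, pellet_2, pellet_3 from where it was at the start of the episode below 0.006 m and distance of each of jar_1, beaker, dropper from where it was at the start of the episode below 0.02 m); the robot touches nothing.
It fails at once if the arm is dropped: it comes down faster than 3 rad/s (velocity of joint gauge_arm below -3 rad/s).
It fails at once if a white pellet is moved out of its pocket (distance of any of pellet_0, pellet_1, pellet_2, pellet_3 from where it was at the start of the episode above 0.006 m).
It fails at once if the jar, beaker or dropper bottle is pushed 20 mm or more (distance of any of jar_1, beaker, dropper from where it was at the start of the episode above 0.02 m).
It also fails if it takes over 72 s, if anything falls off the work surface, if the arm or the gripper's body presses on something with over 40 N, if the wrist force passes 120 N, or if a joint passes its speed limit or range.

## Working session

There is one attempt and no reset: what is moved stays moved. The work goes in short steps, Python scripts to look and compute and a tool call to move; the robot and the scene stay as the last step left them, time stands still between calls to the robot, and variables do not carry over. Pictures are saved under pics/ and viewed, at most 10 in all, crops included, and the job is handed in when it is done.

Besides the shell and the picture viewer there is one more tool, called after ">>>" as name(argument=value, ...) on one line, values as JSON. jog_arm: Moves the arm, as the interface text tells. Its arguments: {"type":"object","properties":{"delta_pos":{"type":"array"},"turn":{"type":"array"},"grip":{"type":"array"}},"required":["delta_pos","turn","grip"]}

```bash
ls; mkdir -p pics; cat > h.py <<'E'
from rig import *
import numpy as np, cv2
def ray(c,u,v):
    M=np.array(c["camera_from_world"]);f=240/np.tan(np.radians(c["fovy"])/2)
    d=np.array([(u-c["cx"])/f,-(v-c["cy"])/f,-1.]);R=M[:3,:3];return -R.T@M[:3,3],R.T@d
def onz(c,u,v,z):
    o,d=ray(c,u,v);return o+d*(z-o[2])/d[2]
def proj(c,p):
    M=np.array(c["camera_from_world"]);f=240/np.tan(np.radians(c["fovy"])/2)
    q=M[:3,:3]@np.array(p)+M[:3,3];return c["cx"]+f*q[0]/-q[2],c["cy"]-f*q[1]/-q[2]
E
python3 - <<'E'
from h import *
a=capture("top");b=capture("side")
for n,c in (("top",a),("side",b)):
    cv2.imwrite(f"pics/{n}0.png",c["color"]);print(n,{k:v for k,v in c.items() if k!="color"})
E
```

```text
pics
top {'fovy': 50.67255687644132, 'cx': 322.47089038352607, 'cy': 244.13583872661783, 'camera_from_world': array([[-1.03495078e-02, -9.99944133e-01, -2.14894961e-03,
        -5.66751925e-02],
       [ 9.84758197e-01, -1.05654273e-02,  1.73607792e-01,
        -5.27184978e-01],
       [-1.73620798e-01, -3.19440542e-04,  9.84812529e-01,
        -1.03129932e+00],
       [ 0.00000000e+00,  0.00000000e+00,  0.00000000e+00,
         1.00000000e+00]])}
side {'fovy': 45.39991990214925, 'cx': 309.1652904940017, 'cy': 241.48244150995853, 'camera_from_world': array([[-0.99699643, -0.07338317,  0.02475949,  0.5303235 ],
       [ 0.05342421, -0.42019307,  0.90586072, -0.1282052 ],
       [-0.05607117,  0.90446266,  0.42285143, -1.01389737],
       [ 0.        ,  0.        ,  0.        ,  1.        ]])}
```

View pics/top0.png

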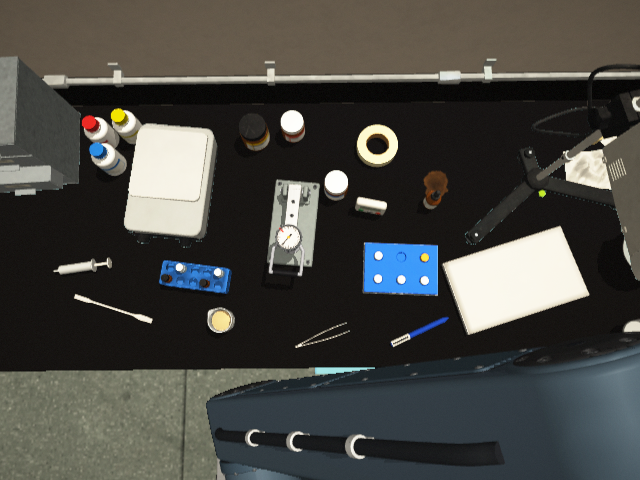

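View pics/side0.png

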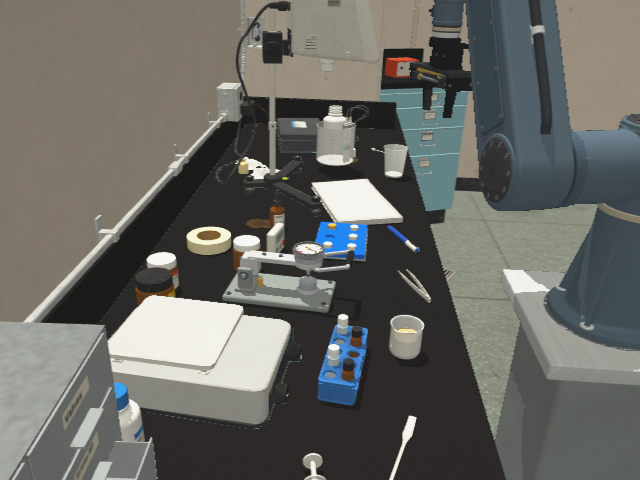

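The top view shows the dial at about (288,237), the handle at (285,271), the brass disc at (425,258), the tray at (401,269), the plate over (268–320, 180–267) and the beaker at (221,320). Now I'll measure.

```bash
python3 - <<'E'
from h import *
c=capture("top");im=c["color"];hsv=cv2.cvtColor(im,cv2.COLOR_BGR2HSV)
# tray
m=cv2.inRange(hsv,(100,120,80),(125,255,255));m[:, :355]=0;m[:230]=0;m[300:]=0;m[:,442:]=0
k=max(cv2.findContours(m,0,2)[0],key=cv2.contourArea);r=cv2.minAreaRect(k);box=cv2.boxPoints(r)
P=np.array([onz(c,*p,.016) for p in box]);print("tray",r,P.mean(0).round(4),np.linalg.norm(np.diff(P,axis=0),axis=1).round(4),P.round(3).tolist())
m=cv2.inRange(hsv,(12,120,100),(35,255,255))[250:268,415:435];M=cv2.moments(m,True)
u,v=415+M["m10"]/M["m00"],250+M["m01"]/M["m00"];print("disc",u,v,M["m00"],onz(c,u,v,.022).round(4))
w=cv2.inRange(hsv,(0,0,170),(179,70,255));w[:,:240]=0;w[:,:]=w
d=w.copy();d[:222]=0;d[252:]=0;d[:,:270]=0;d[:,306:]=0
k=max(cv2.findContours(d,0,2)[0],key=cv2.contourArea);(u,v),rr=cv2.minEnclosingCircle(k);print("dial",u,v,rr,onz(c,u,v,.098).round(4))
for u,v in ((285,271),(271,271),(299,272)): print("handle",onz(c,u,v,.087).round(4))
for u,v in ((279,181),(320,182),(311,266),(267,263)): print("plate",onz(c,u,v,.015).round(4))
for n,u,v,z in(("beaker",221,320,.05),("jar",336,180,.06),("drop",432,205,0)):print(n,onz(c,u,v,z).round(3))
cv2.imwrite("pics/g.png",cv2.resize(im[170:290,250:350],None,fx=5,fy=5,interpolation=cv2.INTER_CUBIC))
E
```

```text
tray ((400.82720947265625, 267.9933776855469), (74.21436309814453, 49.809326171875), 2.2025980949401855) [ 0.478  -0.2314  0.016 ] [0.1089 0.162  0.1088] [[0.428, -0.148, 0.016], [0.536, -0.155, 0.016], [0.528, -0.316, 0.016], [0.42, -0.307, 0.016]]
disc 424.14 257.14 50.0 [ 0.4999 -0.2818  0.022 ]
dial 288.1938781738281 236.95773315429688 11.600034713745117 [0.5329 0.0071 0.098 ]
handle [0.4649 0.0142 0.087 ]
handle [0.4652 0.0425 0.087 ]
handle [ 0.4626 -0.0141  0.087 ]
plate [0.6765 0.0335 0.015 ]
plate [ 0.6732 -0.0582  0.015 ]
plate [ 0.4841 -0.0368  0.015 ]
plate [0.4917 0.0588 0.015 ]
beaker [0.369 0.149 0.05 ]
jar [ 0.663 -0.093  0.06 ]
drop [ 0.621 -0.309  0.   ]
```

View pics/g.png

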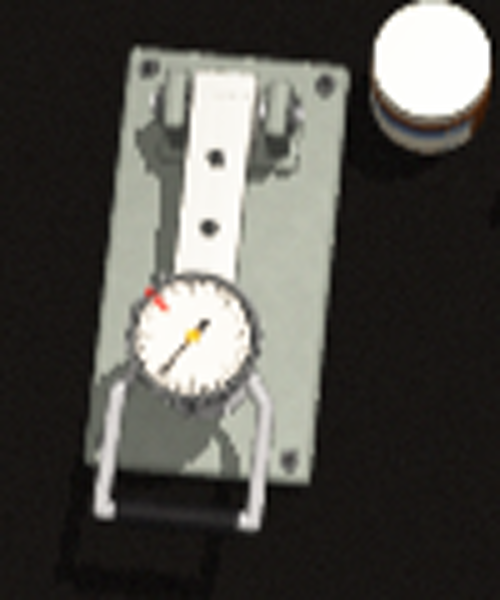

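The crop shows the plate corners, the handle ends at crop (100,508) and (252,522), the dial centre at (195,335), the pointer at lower left and the red mark at (155,298). From the corners the gauge yaw is about -6.8°, and the plate and dial both put the anvil near (0.533, 0.006).

```bash
python3 - <<'E'
from h import *
c=capture("top")
C=np.array([onz(c,250+u/5,170+v/5,.015)[:2] for u,v in((135,47),(348,68),(310,484),(88,462))])
f=(C[2]+C[3])/2;b=(C[0]+C[1])/2;d=b-f;L=np.linalg.norm(d);d/=L
yaw=np.degrees(np.arctan2(d[1],d[0]));print(L,yaw,"anvil",f+.045*d*L/.19)
H=[onz(c,250+u/5,170+v/5,.087)[:2] for u,v in((100,508),(252,522))];e=H[0]-H[1]
print("handle",(H[0]+H[1])/2,np.degrees(np.arctan2(-e[0],e[1])),"pred",onz(c,289,237,.101)[:2]-.072*d)
s=read_state();print(s["position"],np.round(s["tcp_rot"],3).tolist(),s["force"],s["time_s"],s["opening"],s["joint_positions"])
E
```

```text
0.18814686220875365 -5.751789330176665 anvil [0.53199507 0.00479716]
handle [0.4608494  0.01379912] -5.890635044796658 pred [0.46059949 0.01244767]
[ 0.25748496 -0.56899767  0.22192672] [[0.911, 0.412, -0.0], [0.412, -0.911, 0.001], [0.0, -0.001, -1.0]] [0.08695093 0.17077139 0.74123192] 0.2 0.9949444635590695 [-7.58898633e+01  3.02595965e+01  8.21298407e+01  4.76142292e-04
  6.76882014e+01 -1.02285385e+01]
```

>>> jog_arm(delta_pos=[[20.35,58.25,-3],[20.35,58.25,-3],[20.35,58.25,-3],[20.35,58.25,-3],[20.35,58.25,-3],[20.35,58.25,-3],[20.35,58.25,-3],[20.35,58.25,-3],[20.35,58.25,-3],[20.35,58.25,-3],[20.35,58.25,-3],[20.35,58.25,-3]], turn=[59.9,59.9,59.9,59.9,59.9,59.9,59.9,59.9,59.9,59.9,59.9,59.9], grip=[0.58,0.58,0.58,0.58,0.58,0.58,0.58,0.58,0.58,0.58,0.58,0.58])

```text
time_s: 1.7
position: [0.4609, 0.0129, 0.1925]
tcp_rot: [[0.099, 0.995, -0.001], [0.995, -0.099, -0.0], [-0.0, -0.0, -1.0]]
force: [-0.3, -1.0, 0.4]
opening: 0.416
grasp_force: 0.0
```

```bash
python3 - <<'E'
from h import *
c=capture("wrist");b=capture("side");cv2.imwrite("pics/w1.png",np.hstack([cv2.resize(c["color"],(400,300)),cv2.resize(b["color"][190:340,220:420],(400,300))]))
s=read_state();print(s["position"],np.round(s["tcp_rot"],3).tolist(),s["opening"],s["time_s"],s["force"])
for p in((.461,.0135,.087),(.533,.005,.101)):print(proj(c,p))
E
```

```text
[0.46082566 0.01188552 0.19253703] [[0.102, 0.995, -0.0], [0.995, -0.102, -0.0], [-0.0, -0.0, -1.0]] 0.4219820279834457 1.8 [-0.23314536 -0.42264498  0.56447457]
(np.float64(315.7631563542822), np.float64(234.8558275262599))
(np.float64(422.8891141740145), np.float64(242.63428549234888))
```

View pics/w1.png

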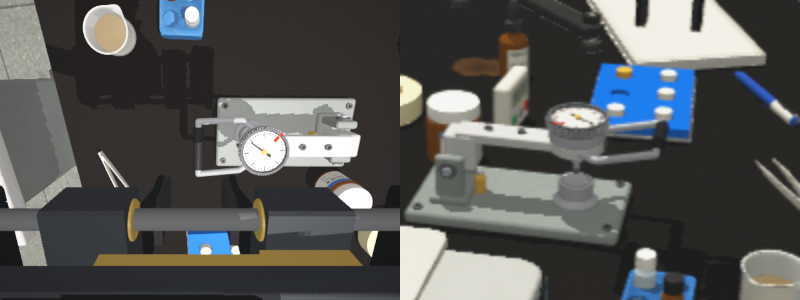

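The wrist view puts the handle at about (318,235) and the dial at (422,240). Both match the predicted (316,235) and (423,243), so I'll descend and grip.

>>> jog_arm(delta_pos=[[0,0,-5],[0,0,-9],[0,0,-12.1],[0,0,-12.1],[0,0,-12.1],[0,0,-12.1],[0,0,-12.1],[0,0,-12.1]], turn=[0,0,0,0,0,0,0,0], grip=[0.58,0.58,0.58,0.58,0.58,1,1,1])

```text
time_s: 2.8
position: [0.4617, 0.013, 0.0722]
tcp_rot: [[0.1, 0.995, 0.002], [0.995, -0.1, -0.0], [-0.0, 0.002, -1.0]]
force: [6.6, -0.4, -0.7]
opening: 0.158
grasp_force: 4.6
```

```bash
python3 - <<'E'
import numpy as np
a=np.radians(11.8);y=np.radians(-5.8)
for t in (0,10,20,30,40,50,60,70,80,86,90,94.5):
    q=a+np.radians(t);dx=.186*(np.cos(a)-np.cos(q));print(t,(100*np.array([dx*np.cos(y),dx*np.sin(y),.186*(np.sin(q)-np.sin(a))])).round(2))
E
```

```text
0 [ 0. -0.  0.]
10 [ 0.93 -0.09  3.1 ]
20 [ 2.39 -0.24  6.  ]
30 [ 4.32 -0.44  8.59]
40 [ 6.67 -0.68 10.81]
50 [ 9.37 -0.95 12.59]
60 [12.33 -1.25 13.87]
70 [15.47 -1.57 14.61]
80 [18.69 -1.9  14.79]
86 [20.63 -2.1  14.62]
90 [21.9  -2.22 14.4 ]
94.5 [23.31 -2.37 14.05]
```

>>> jog_arm(delta_pos=[[0,0,0],[0,0,0],[0.4,0,1.6],[0.93,-0.09,3.1],[1.6,-0.16,4.6],[2.39,-0.24,6.0],[3.3,-0.33,7.3],[4.32,-0.44,8.59],[5.45,-0.55,9.75],[6.67,-0.68,10.81],[6.67,-0.68,10.81],[6.67,-0.68,10.81]], turn=[0,0,0,0,0,0,0,0,0,0,0,0], grip=[1,1,1,1,1,1,1,1,1,1,1,1])

```text
time_s: 4.3
position: [0.5236, 0.0066, 0.1787]
tcp_rot: [[0.1, 0.995, -0.009], [0.995, -0.1, 0.0], [-0.0, -0.009, -1.0]]
force: [-4.8, -0.8, 3.3]
opening: 0.12
grasp_force: 30.0
```

```bash
python3 - <<'E'
from h import *
b=capture("side");cv2.imwrite("pics/s2.png",cv2.resize(b["color"][130:330,200:440],(600,500)))
E
```

```text
(no output)
```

View pics/s2.png

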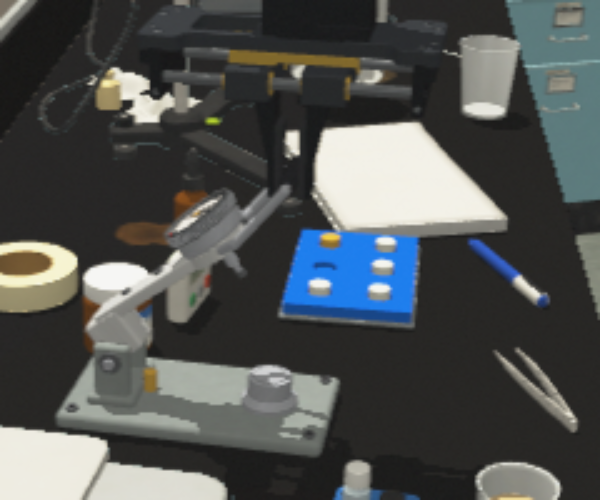

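The side view shows the arm held by the handle at about 40°. I'll carry on along the arc.

>>> jog_arm(delta_pos=[[1.3,-0.13,0.95],[2.7,-0.27,1.78],[4.15,-0.42,2.5],[5.66,-0.57,3.06],[7.2,-0.73,3.5],[8.8,-0.89,3.8],[10.4,-1.05,3.95],[12.0,-1.22,3.98],[14.0,-1.42,3.81],[15.3,-1.55,3.59],[16.5,-1.68,3.25],[16.5,-1.68,3.25]], turn=[0,0,0,0,0,0,0,0,0,0,0,0], grip=[1,1,1,1,1,1,1,1,1,1,1,1])

```text
time_s: 5.85
position: [0.6938, -0.011, 0.2117]
tcp_rot: [[0.1, 0.995, 0.001], [0.995, -0.1, -0.001], [-0.001, 0.001, -1.0]]
force: [-0.0, -1.0, 3.1]
opening: 0.126
grasp_force: 30.0
```

>>> jog_arm(delta_pos=[[0,0,0],[0,0,0]], turn=[0,0], grip=[1,1])

```text
time_s: 6.1
position: [0.6924, -0.0108, 0.2121]
tcp_rot: [[0.1, 0.995, -0.0], [0.995, -0.1, -0.001], [-0.001, -0.0, -1.0]]
force: [1.7, -2.9, 1.2]
opening: 0.123
grasp_force: 30.0
```

>>> jog_arm(delta_pos=[[0,0,0],[0,0,0],[0,0,3],[0,0,7],[-5,-7,7],[-9,-13,7],[-14,-20,7],[-19.3,-27.2,6],[-19.3,-27.2,2],[-19.3,-27.2,-4],[-19.3,-27.2,-9],[-19.3,-27.2,-9]], turn=[0,0,0,0,-10,-20,-30,-40,-50,-60,-70,-80], grip=[0.58,0.58,0.58,0.58,0.58,0.58,0.58,0.58,0.58,0.58,0.58,0.58])

```text
time_s: 7.6
position: [0.4958, -0.2798, 0.1169]
tcp_rot: [[0.998, 0.066, -0.009], [0.066, -0.998, 0.009], [-0.009, -0.01, -1.0]]
force: [-0.5, -0.3, -0.0]
opening: 0.42
grasp_force: 0.0
```

>>> jog_arm(delta_pos=[[0,0,0],[0,0,0]], turn=[-4.2,-4.2], grip=[0.58,0.58])

```text
time_s: 7.85
position: [0.4996, -0.2818, 0.1217]
tcp_rot: [[1.0, 0.001, -0.001], [0.001, -1.0, 0.002], [-0.001, -0.002, -1.0]]
force: [0.8, 0.1, 0.3]
opening: 0.416
grasp_force: 0.0
```

```bash
python3 - <<'E'
from h import *
c=capture("wrist");b=capture("side");t=capture("top")
im=c["color"];hsv=cv2.cvtColor(im,cv2.COLOR_BGR2HSV)
m=cv2.inRange(hsv,(12,110,90),(35,255,255));p=proj(c,(.5,-.282,.023));print("pred",p)
n,l,st,ce=cv2.connectedComponentsWithStats(m)
for i in range(1,n):
    if st[i,4]>150: print(ce[i],st[i],onz(c,*ce[i],.022).round(4))
s=read_state();print(s["position"],s["time_s"])
cv2.imwrite("pics/w3.png",np.hstack([cv2.resize(im,(400,300)),cv2.resize(b["color"][130:310,200:440],(400,300))]))
E
```

```text
pred (np.float64(313.9563843885978), np.float64(236.47254870679174))
[337.07462687   9.96517413] [330   0  18  28 201] [ 0.6398 -0.2955  0.022 ]
[378.79647965  26.84268427] [346   0  61  55 909] [ 0.6308 -0.3206  0.022 ]
[318.01926782 233.89980732] [306 221  25  27 519] [ 0.5016 -0.2848  0.022 ]
[211.15229885 351.93678161] [204 318  19  69 696] [ 0.4073 -0.2035  0.022 ]
[416.46244477 352.38291605] [405 319  20  67 679] [ 0.4072 -0.3606  0.022 ]
[378.32830821 414.2536492 ] [ 150  400  429   25 8358] [ 0.3498 -0.3342  0.022 ]
[ 0.49994604 -0.28224003  0.12237904] 8.0
```

View pics/w3.png

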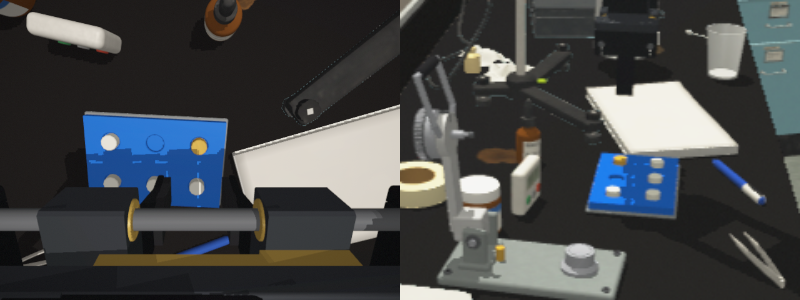

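The wrist view shows the disc at (318,234), within 3 mm of the estimate. The side view shows the dial arm resting open. I'll take the disc.

>>> jog_arm(delta_pos=[[0.1,-0.15,-5],[0.1,-0.15,-8.5],[0.1,-0.15,-9.7],[0.1,-0.15,-10.3],[0.1,-0.15,-10.3],[0.1,-0.15,-10.3],[0.1,-0.15,-10.3],[0.1,-0.15,-10.3],[0.1,-0.15,-10.3],[0.1,-0.15,-10.3]], turn=[0,0,0,0,0,0,0,0,0,0], grip=[0.58,0.58,0.58,0.58,0.58,0.7,0.85,1,1,1])

```text
time_s: 9.25
position: [0.5011, -0.2843, 0.0197]
tcp_rot: [[1.0, 0.001, 0.001], [0.001, -1.0, -0.001], [0.001, 0.001, -1.0]]
force: [-0.6, -0.0, 5.9]
opening: 0.169
grasp_force: 30.0
```

The opening reads 14.7 mm, less than the disc's 18 mm, so I'll lift a little and look.

>>> jog_arm(delta_pos=[[0,0,0.5],[0,0,1.5],[0,0,3],[0,0,5],[0,0,5]], turn=[0,0,0,0,0], grip=[1,1,1,1,1])

```text
time_s: 9.88
position: [0.502, -0.285, 0.0713]
tcp_rot: [[1.0, 0.001, 0.003], [0.001, -1.0, -0.003], [0.003, 0.003, -1.0]]
force: [0.0, 0.2, 0.1]
opening: 0.166
grasp_force: 30.0
```

```bash
python3 - <<'E'
from h import *
c=capture("wrist");b=capture("side");t=capture("top")
s=read_state();p=s["position"];print(p,s["opening"],s["grasp_force"],s["force"],proj(c,p),proj(b,p))
u,v=map(int,proj(b,p));print(u,v)
cv2.imwrite("pics/w4.png",np.hstack([cv2.resize(c["color"],(400,300)),cv2.resize(b["color"][v-45:v+45,u-60:u+60],(400,300),interpolation=cv2.INTER_CUBIC)]))
E
```

```text
[ 0.50052742 -0.28378389  0.06900287] 0.1702894734112028 29.99981850385666 [-0.36976667  0.04696751 -0.38711385] (np.float64(310.8891416499178), np.float64(300.94104688523015)) (np.float64(333.4954353832962), np.float64(205.19658639258265))
333 205
```

View pics/w4.png

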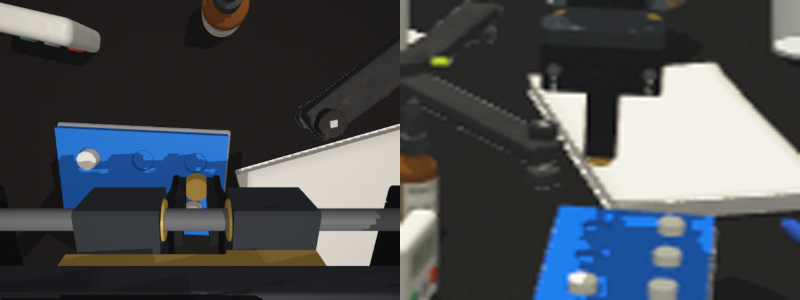

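The wrist view shows the disc between the fingers at about (314,301). The side view shows its edge below the fingertips and an empty pocket. I'll carry it to hover over the anvil.

>>> jog_arm(delta_pos=[[0,0,3],[0.5,5,6],[1,10,6],[2,15,6],[3.2,20,6],[3.2,25,6],[3.2,28.9,6],[3.2,28.9,4],[3.2,28.9,1.5],[3.2,28.9,1.5],[3.2,28.9,1.5]], turn=[0,0,0,0,0,0,0,0,0,0,0], grip=[1,1,1,1,1,1,1,1,1,1,1])

```text
time_s: 11.4
position: [0.5329, 0.0048, 0.0842]
tcp_rot: [[1.0, 0.0, -0.0], [0.0, -1.0, 0.0], [-0.0, -0.0, -1.0]]
force: [0.4, -0.6, -0.5]
opening: 0.168
grasp_force: 30.0
```

```bash
python3 - <<'E'
from h import *
c=capture("wrist");t=capture("top");b=capture("side")
s=read_state();p=s["position"];print(p,s["time_s"])
print(proj(c,(.5325,.0053,.037)),proj(t,(.5325,.0053,.037)),proj(c,p),proj(b,p),proj(b,(.5325,.0053,.037)))
cv2.imwrite("pics/w5.png",np.hstack([c["color"][200:480,160:480],cv2.resize(b["color"][190:330,220:380],(320,280))]))
E
```

```text
[0.53346101 0.00465021 0.0849297 ] 11.55
(np.float64(312.70458054154807), np.float64(263.99945290715436)) (np.float64(290.97269924723923), np.float64(242.47329633849992)) (np.float64(313.9541701869941), np.float64(299.7367053893115)) (np.float64(309.294678804964), np.float64(255.6159746446825)) (np.float64(309.1372971622468), np.float64(279.86961995748266))
```

View pics/w5.png

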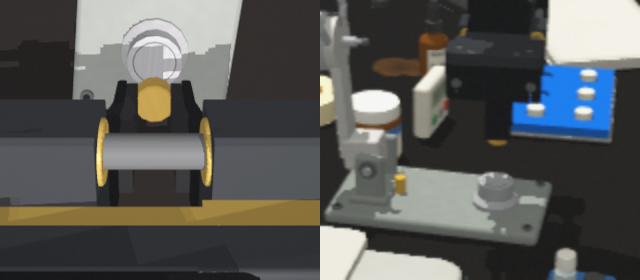

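```bash
python3 - <<'E'
from h import *
c=capture("wrist");b=capture("side")
g=cv2.cvtColor(c["color"],cv2.COLOR_BGR2GRAY)[200:300,260:380]
g2=cv2.resize(g,None,fx=4,fy=4,interpolation=cv2.INTER_CUBIC)
C=cv2.HoughCircles(g2,cv2.HOUGH_GRADIENT,1.2,10,param1=80,param2=25,minRadius=60,maxRadius=150)
for x,y,r in C[0][:8]: 
    u,v=260+x/4,200+y/4;print("w",u,v,r/4,onz(c,u,v,.037).round(4))
w=cv2.resize(c["color"][205:305,265:365],(400,400),interpolation=cv2.INTER_CUBIC)
s=cv2.resize(b["color"][255:305,284:334],(400,400),interpolation=cv2.INTER_CUBIC)
cv2.imwrite("pics/w6.png",np.hstack([w,s]))
E
```

```text
w 314.15 265.25 21.27 [0.5321 0.0043 0.037 ]
w 314.15 253.25 32.910004 [0.5393 0.0043 0.037 ]
w 313.85 257.15 27.029999 [0.537  0.0045 0.037 ]
w 313.25 262.25 21.54 [0.5339 0.0048 0.037 ]
w 315.95 260.15 23.34 [0.5352 0.0033 0.037 ]
w 315.05 250.85 31.95 [0.5408 0.0038 0.037 ]
w 315.65 263.15 20.220001 [0.5334 0.0034 0.037 ]
w 312.35 248.45 30.029999 [0.5422 0.0053 0.037 ]
```

View pics/w6.png

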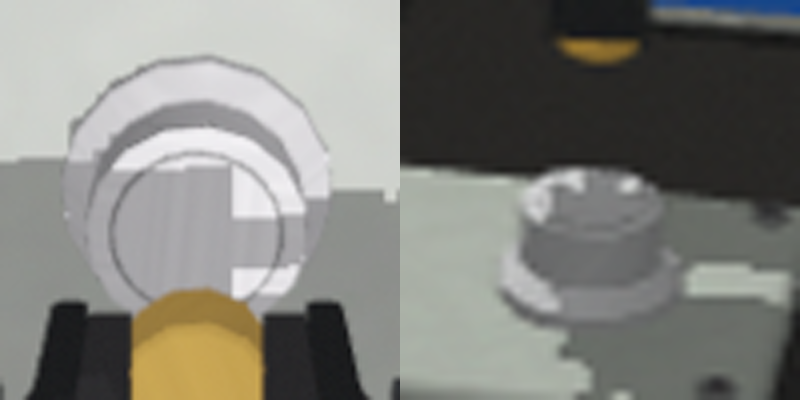

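The close crops show the anvil top centred at wrist (314,264), the same column as the disc. In the side view disc and anvil are aligned to about 1 mm. Lowering now.

>>> jog_arm(delta_pos=[[0.05,0,-2.5],[0.05,0,-3.4],[0.05,0,-3.7],[0.05,0,-3.7],[0.05,0,-3.7]], turn=[0,0,0,0,0], grip=[1,1,1,1,1])

```text
time_s: 12.28
position: [0.5337, 0.0049, 0.0477]
tcp_rot: [[1.0, 0.001, 0.001], [0.001, -1.0, -0.0], [0.001, 0.0, -1.0]]
force: [0.2, 0.4, -0.8]
opening: 0.167
grasp_force: 30.0
```

>>> jog_arm(delta_pos=[[0,0,-0.1],[0,0,-0.1]], turn=[0,0], grip=[1,1])

```text
time_s: 12.52
position: [0.5334, 0.005, 0.0463]
tcp_rot: [[1.0, 0.001, 0.0], [0.001, -1.0, -0.0], [0.0, 0.0, -1.0]]
force: [0.3, 0.7, -0.4]
opening: 0.167
grasp_force: 30.0
```

>>> jog_arm(delta_pos=[[0,0,-0.1],[0,0,-0.1]], turn=[0,0], grip=[1,1])

```text
time_s: 12.78
position: [0.5335, 0.005, 0.0457]
tcp_rot: [[1.0, 0.001, 0.001], [0.001, -1.0, -0.0], [0.001, 0.0, -1.0]]
force: [-0.9, -0.1, 4.7]
opening: 0.172
grasp_force: 30.0
```

Contact at 4.7 N. Releasing and rising.

>>> jog_arm(delta_pos=[[0,0,0],[0,0,0],[0,0,0],[0,0,1],[0,0,3],[-2,0,8],[-2,0,14],[-2,0,19],[-2,0,22],[-2,0,22]], turn=[0,0,0,0,0,10,20,30,40,50], grip=[0.8,0.58,0.58,0.58,0.58,0.58,0.58,0.58,0.58,0.58])

```text
time_s: 14.02
position: [0.515, 0.0047, 0.2689]
tcp_rot: [[0.638, 0.77, 0.008], [0.77, -0.638, -0.002], [0.004, 0.007, -1.0]]
force: [-0.7, 0.5, -0.6]
opening: 0.421
grasp_force: 0.0
```

```bash
python3 - <<'E'
from h import *
t=capture("top");b=capture("side");s=read_state();print(s["position"],s["time_s"],s["opening"])
im=b["color"];hsv=cv2.cvtColor(im,cv2.COLOR_BGR2HSV);m=cv2.inRange(hsv,(12,110,80),(35,255,255))[255:300,290:334];ys,xs=np.nonzero(m)
print(len(xs),290+xs.min(),290+xs.max(),255+ys.min(),255+ys.max(),proj(b,(.5325,.0048,.049)),proj(b,(.5325,.0048,.037)))
cv2.imwrite("pics/w7.png",np.hstack([cv2.resize(b["color"][255:305,284:334],(400,400),interpolation=cv2.INTER_CUBIC),cv2.resize(b["color"][140:300,220:380],(400,400))]))
E
```

```text
[0.51329265 0.00500483 0.26637878] 14.125 0.41931868126255856
91 303 313 272 281 (np.float64(309.32517301463275), np.float64(273.8031732225591)) (np.float64(309.1578722033769), np.float64(279.7349209442465))
```

View pics/w7.png

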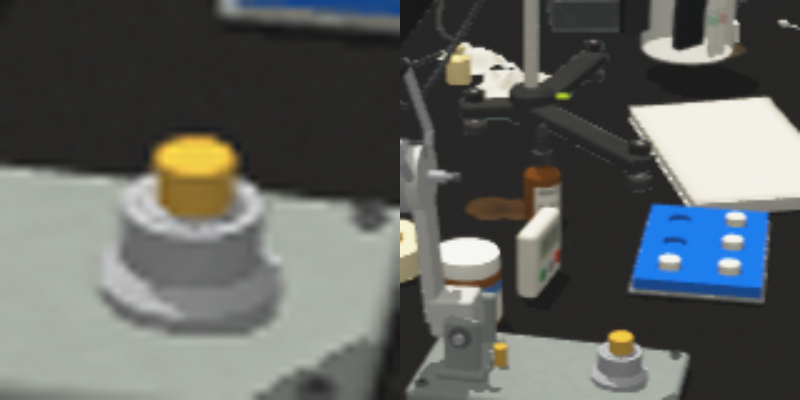

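The view shows the disc flat and centred on the anvil (side pixels 303–313, 272–281, as predicted), with the arm still open. Next I'll re-grip the handle.

>>> jog_arm(delta_pos=[[0,0,2.5],[4,-0.4,2.5],[9,-0.8,2.5],[14,-1.2,2.5],[18,-1.6,2.5],[18,-1.6,2.5],[18,-1.6,-1],[18,-1.6,-4],[18,-1.6,-5.3],[18,-1.6,-5.3],[18,-1.6,-5.3]], turn=[10,20,30,34.2,34.2,34.2,34.2,34.2,34.2,34.2,34.2], grip=[0.58,0.58,0.58,0.58,0.58,0.58,0.58,0.58,0.58,0.58,0.58])

```text
time_s: 15.5
position: [0.694, -0.0111, 0.2137]
tcp_rot: [[0.101, 0.995, 0.003], [0.995, -0.101, -0.0], [-0.0, 0.003, -1.0]]
force: [-0.5, 0.4, 0.6]
opening: 0.419
grasp_force: 0.0
```

>>> jog_arm(delta_pos=[[0,0,0],[0,0,0],[0,0,0],[0,0,0],[0,0,0]], turn=[0,0,0,0,0], grip=[0.8,1,1,1,1])

```text
time_s: 16.12
position: [0.694, -0.0111, 0.2127]
tcp_rot: [[0.1, 0.995, 0.002], [0.995, -0.1, -0.0], [-0.0, 0.002, -1.0]]
force: [0.9, -0.3, 1.9]
opening: 0.125
grasp_force: 30.0
```

>>> jog_arm(delta_pos=[[-2.2,0.22,0.45],[-4.5,0.45,0.73],[-6.1,0.62,0.7],[-7.75,0.79,0.55],[-9.35,0.95,0.25],[-10.9,1.1,-0.2],[-12.4,1.26,-0.75],[-13.85,1.4,-1.47],[-15.25,1.55,-2.3],[-16.55,1.68,-3.25],[-16.55,1.68,-3.25],[-16.55,1.68,-3.25]], turn=[0,0,0,0,0,0,0,0,0,0,0,0], grip=[1,1,1,1,1,1,1,1,1,1,1,1])

```text
time_s: 17.62
position: [0.5279, 0.0065, 0.1797]
tcp_rot: [[0.101, 0.995, -0.001], [0.995, -0.101, 0.002], [0.001, -0.001, -1.0]]
force: [1.4, 4.7, -1.5]
opening: 0.128
grasp_force: 30.0
```

>>> jog_arm(delta_pos=[[-1.22,0.13,-1.06],[-2.35,0.24,-2.22],[-3.35,0.35,-3.5],[-4.28,0.44,-4.81],[-5.05,0.52,-6.2],[-5.74,0.59,-7.71],[-6.05,0.62,-8.5],[-6.3,0.64,-9.25],[-6.5,0.66,-10.0],[-6.65,0.68,-10.5],[-6.65,0.68,-10.7],[-6.65,0.68,-10.7]], turn=[0,0,0,0,0,0,0,0,0,0,0,0], grip=[1,1,1,1,1,1,1,1,1,1,1,1])

```text
time_s: 19.12
position: [0.4631, 0.0129, 0.0743]
tcp_rot: [[0.101, 0.995, 0.003], [0.995, -0.101, 0.0], [0.001, 0.003, -1.0]]
force: [0.6, 6.0, 11.1]
opening: 0.126
grasp_force: 30.0
```

>>> jog_arm(delta_pos=[[0,0,0],[0,0,0]], turn=[0,0], grip=[1,1])

```text
time_s: 19.38
position: [0.4631, 0.0129, 0.0743]
tcp_rot: [[0.101, 0.995, 0.003], [0.995, -0.101, 0.0], [0.001, 0.003, -1.0]]
force: [0.6, 6.5, 11.3]
opening: 0.126
grasp_force: 30.0
```

>>> jog_arm(delta_pos=[[0,0,-0.15],[0,0,-0.15],[0,0,-0.15]], turn=[0,0,0], grip=[1,1,1])

```text
time_s: 19.75
position: [0.4631, 0.0129, 0.0741]
tcp_rot: [[0.101, 0.995, 0.004], [0.995, -0.101, -0.0], [0.0, 0.004, -1.0]]
force: [-2.2, 5.6, 24.8]
opening: 0.126
grasp_force: 30.0
```

>>> jog_arm(delta_pos=[[0,0,0],[0,0,0],[0,0,0],[0,0,3],[0,0,8],[0,0,13],[-3,0,16],[-3,0,16],[-3,0,16]], turn=[0,0,0,0,0,0,0,0,0], grip=[0.8,0.58,0.58,0.58,0.58,0.58,0.58,0.58,0.58])

```text
time_s: 20.88
position: [0.4315, 0.0124, 0.2305]
tcp_rot: [[0.101, 0.995, -0.0], [0.995, -0.101, -0.0], [-0.0, -0.0, -1.0]]
force: [-0.4, 0.0, -0.8]
opening: 0.42
grasp_force: 0.0
```

```bash
cat > dial.py <<'E'
from h import *
c=capture("wrist");s=read_state();print(s["position"],s["time_s"])
im=c["color"];hsv=cv2.cvtColor(im,cv2.COLOR_BGR2HSV)
p=proj(c,(.5327,.0045,.098));print("pred",p);x0,y0=int(p[0])-60,int(p[1])-60
w=cv2.inRange(hsv,(0,0,140),(179,80,255));M=np.zeros_like(w);cv2.circle(M,(int(p[0]),int(p[1])),38,255,-1);w&=M
k=cv2.convexHull(max(cv2.findContours(w,0,2)[0],key=cv2.contourArea));print("ell",cv2.fitEllipse(k))
def P(m,z):
    v,u=np.nonzero(m&M);return np.array([onz(c,a,b,z)[:2] for a,b in zip(u,v)])
r=cv2.inRange(hsv,(0,120,90),(8,255,255))|cv2.inRange(hsv,(172,120,90),(180,255,255))
y=cv2.inRange(hsv,(18,120,120),(35,255,255))
d=cv2.inRange(hsv,(0,0,0),(179,255,90))
e=cv2.fitEllipse(k);o=onz(c,*e[0],.098)[:2];h=P(y,.1);print("face",o,"hub",h.mean(0),len(h))
R=P(r,.098)-o;print("red n",len(R),R.mean(0),np.degrees(np.arctan2(R.mean(0)[1],R.mean(0)[0])),np.hypot(*R.T).round(4).min(),np.hypot(*R.T).max())
D=P(d,.098)-o;q=np.hypot(*D.T);a=np.degrees(np.arctan2(D[:,1],D[:,0]))
for lo,hi in((.004,.008),(.008,.012),(.012,.015)):print(lo,np.histogram(a[(q>lo)&(q<hi)],36,(-180,180))[0])
E
python3 dial.py
```

```text
[0.43146238 0.01246261 0.23016637] 20.925
pred (np.float64(446.5566453532514), np.float64(222.9370069992308))
ell ((447.3299560546875, 222.38436889648438), (56.32733917236328, 62.104000091552734), 56.2038459777832)
face [0.53329675 0.0048843 ] hub [0.53283459 0.00461717] 37
red n 50 [0.01531707 0.01380314] 42.02393456728183 0.0152 0.02659376069666644
0.004 [6 1 0 0 0 0 0 0 0 0 0 0 0 0 0 0 0 0 0 0 0 0 0 0 0 0 0 0 0 0 0 0 0 0 0 4]
0.008 [0 0 0 0 0 0 0 0 0 0 0 0 0 0 0 0 0 0 0 0 0 0 0 0 0 0 0 0 0 0 0 0 0 0 0 0]
0.012 [0 0 0 0 0 0 0 0 0 0 0 0 0 0 0 0 0 0 0 0 0 0 0 0 0 0 0 0 0 0 0 0 0 0 0 0]
```

```bash
cat > dial2.py <<'E'
from h import *
def look():
    c=capture("wrist");im=c["color"];g=cv2.cvtColor(im,cv2.COLOR_BGR2GRAY);hsv=cv2.cvtColor(im,cv2.COLOR_BGR2HSV)
    y=cv2.inRange(hsv,(18,120,120),(35,255,255));p=proj(c,(.5327,.0045,.1));M=np.zeros_like(y);cv2.circle(M,(int(p[0]),int(p[1])),38,255,-1)
    v,u=np.nonzero(y&M);o=onz(c,u.mean(),v.mean(),.098)[:2]
    A=np.radians(np.arange(-180,180,3));R=np.arange(.007,.0225,.0005)
    uv=np.array([[proj(c,(o[0]+r*np.cos(a),o[1]+r*np.sin(a),.098)) for r in R] for a in A],np.float32)
    G=cv2.remap(g,uv[...,0],uv[...,1],1).astype(float);I=cv2.remap(im,uv[...,0],uv[...,1],1).astype(float)
    red=I[...,2]-I[...,1];s=R<.0145;dark=np.median(G[:,s])-G[:,s].mean(1)
    def ang(w):
        i=np.argmax(w);a=A[i];k=np.abs(np.angle(np.exp(1j*(A-a))))<.25;w=np.clip(w*k,0,None);return np.degrees(np.angle((w*np.exp(1j*A)).sum()))
    rw=red.clip(20)[:,(R>.016)&(R<.021)].mean(1)-20
    i=np.argsort(-dark)[:6];print("o",o,"pointer",ang(dark),"top",np.degrees(A[i]).round(),dark[i].round(),"red",ang(rw),"max",rw.max().round())
look()
print(read_state()["time_s"])
E
python3 dial2.py
```

```text
o [0.5336445  0.00398439] pointer -5.061858916911775 top [ -6.  -3.  -9.   0. 171. 174.] [158. 128. 103.  67.  52.  50.] red 45.57816175596157 max 154.0
20.975
```

The pointer is at -5° and the red mark at 45.6°, so the bezel must turn about -50.6°. I'll grip it from above, starting from a +25° turn.

>>> jog_arm(delta_pos=[[5,-0.4,-1],[10.2,-0.85,-3],[10.2,-0.85,-6],[10.2,-0.85,-10],[10.2,-0.85,-12.5],[10.2,-0.85,-13.7],[10.2,-0.85,-13.7],[10.2,-0.85,-13.7]], turn=[10,20,25,25,25,25,25,25], grip=[0,0,0,0,0,0,0,0])

```text
time_s: 21.98
position: [0.5341, 0.004, 0.0947]
tcp_rot: [[-0.33, 0.944, 0.001], [0.944, 0.33, -0.0], [-0.001, 0.001, -1.0]]
force: [0.6, 0.8, 0.2]
opening: 0.997
grasp_force: 0.0
```

>>> jog_arm(delta_pos=[[0,0,0],[0,0,0],[0,0,0],[0,0,0],[0,0,0]], turn=[0,0,0,0,0], grip=[0.2,0.4,0.6,0.6,0.6])

```text
time_s: 22.6
position: [0.5347, 0.0043, 0.0944]
tcp_rot: [[-0.329, 0.944, 0.003], [0.944, 0.329, 0.0], [-0.001, 0.003, -1.0]]
force: [2.0, 3.1, -0.8]
opening: 0.594
grasp_force: 30.0
```

>>> jog_arm(delta_pos=[[0,0,0],[0,0,0],[0,0,0],[0,0,0],[0,0,0],[0,0,0],[0,0,0],[0,0,0],[0,0,0],[0,0,0]], turn=[-6,-12,-19,-26,-33,-40,-46,-50.6,-50.6,-50.6], grip=[0.6,0.6,0.6,0.6,0.6,0.6,0.6,0.6,0.6,0.6])

```text
time_s: 23.85
position: [0.5343, 0.0043, 0.0944]
tcp_rot: [[0.52, 0.854, 0.002], [0.854, -0.52, 0.0], [0.001, 0.002, -1.0]]
force: [3.6, 3.1, 0.5]
opening: 0.594
grasp_force: 30.0
```

>>> jog_arm(delta_pos=[[0,0,0],[0,0,0],[0,0,0],[0,0,3],[0,0,8],[-10.2,0.85,13.7],[-10.2,0.85,13.7],[-10.2,0.85,13.7],[-10.2,0.85,13.7]], turn=[0,0,0,0,0,10,20,25.6,25.6], grip=[0.3,0,0,0,0,0,0,0,0])

```text
time_s: 24.98
position: [0.4308, 0.0125, 0.2316]
tcp_rot: [[0.102, 0.995, 0.001], [0.995, -0.102, -0.0], [-0.0, 0.001, -1.0]]
force: [0.3, -0.6, -0.0]
opening: 0.999
grasp_force: 0.0
```

```bash
python3 dial2.py; python3 - <<'E'
from h import *
b=capture("side");hsv=cv2.cvtColor(b["color"],cv2.COLOR_BGR2HSV);m=cv2.inRange(hsv,(12,110,60),(35,255,255))[255:300,290:334];ys,xs=np.nonzero(m)
print(len(xs),290+xs.min(),290+xs.max(),255+ys.min(),255+ys.max())
E
```

```text
o [0.53369076 0.00389034] pointer -4.776011816189157 top [ -6.  -3.  -9.   0. 171. 174.] [165. 123.  68.  65.  49.  49.] red -6.241781038019565 max 104.0
25.025
77 303 313 273 281
```

The pointer (-4.8°) and the red mark (-6.2°) agree to within 1.5°, about 0.5 mm. The disc hasn't moved and the gripper is clear, so I'll hand in.

```bash
python3 -c "
from rig import *
print(hand_in())"
```

```text
the job is handed in; nothing more can be done
None
```

I handed the job in at about 25 s, with no verdict returned: by my last readings the disc lies flat and centred on the anvil, the arm is down on its stop with the plunger on the disc, and the zero mark is within about 1.5° (0.5 mm) of the pointer tip.

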